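Open the bench pump's head for a tube change and hold the pressure arm back

ROBOT

A 6-joint arm with a two-finger parallel gripper is mounted at the origin on the work surface. World frame = base frame: x ahead of the robot, y to its left, z up, the work surface at z = 0. Lengths are in mm, angles in rad, forces in N, time in s.
With the tool pointing down it reaches from about 400 to 925 mm from the base axis. Payload 12.5 kg.
Tool frame: the origin (TCP) lies midway between the tips of the shut fingers; the grasp point (between the pads) lies 19 mm behind it; y points along the fingers, x is the direction in which the jaws open and shut, and the axes are right-handed (so a half turn about y gives the same grasp; the last joint's range is limited). The gripper opens to 95 mm and grips with 3 to 60 N. Pads are 20 mm wide; open, the fingers measure 119 mm over their backs; the gripper's body (75 mm by 180 mm) begins 59 mm behind the grasp point.
Start: joints at [1.208, 0.491, 1.559, -0, 1.092, -0.106], TCP at [158.724, 604.528, 214.661] pointing down, gripper open.
Joint ranges: [-3.1, 3.1], [-0.84, 2.19], [0.05, 2.79], [-1.13, 4.28], [0.06, 2.93], [-2.69, 2.69]. Speed limits (rad/s): [2.22, 2.22, 2.79, 3.14, 3.14, 3.14].

INTERFACE

Orientations are given as [roll, pitch, yaw] about the fixed x, y, z axes, in that order (R = Rz(yaw) Ry(pitch) Rx(roll)).
In Python, from cell import env, vision, job gives the robot as it stands.
- The arm moves only by the shell command python3 -m crank 'ROWS' [OPENING]. ROWS is JSON, a list of rows, each a list of 6 numbers: the shift along the tool's x, y, z in mm, then the turn, a rotation vector about the tool's x, y, z in degrees. In form: [[x, y, z, rx, ry, rz], ...]. A call has 1 to 5 rows; each row is the pose to reach, as a shift and turn from the pose measured when the call began, along the tool's axes at that moment; what a row does not reach only later rows make up. A row lasts 1/10 s, in which the tool goes at most 50 mm and 8.59 degrees, less where a joint would pass 70% of its speed; a pose out of reach is approached as far as the arm can. A call with a gripper value outside its range is refused whole. OPENING is the opening, from 0 (shut) to 1 (fully open), set as the call begins (- or left out, the last holds). The fingers move at their own pace and stop on an object; the grip force is fixed at half the most. Time passes only in rows, so rows that repeat a pose let the fingers close. It gives the time, the measured TCP pose, the force and the opening at its end, in the units of the state.
- env.state(): the state, without advancing time (a new reading comes with each control period).
- vision.read_camera(name): name is "scene" or "top" or "wrist"; returns (picture, depth): 420x560x3 uint8, blue, green, red; 420x560 float32, mm along the optical axis (not along the pixel's ray), 0 where there is no reading.
- vision.calibration(name): a dict with "vertical_fov" (degrees; the focal length in pixels is half the picture's height over the tangent of half this angle, whatever the lens; pixels are square), "cx", "cy" (the principal point, pixels), "pose" (4x4, takes a point from camera to world coordinates). Camera axes: x right, y down, z forward; pixel columns grow to the right and rows downward; lengths in mm; the calibration is good to about 2 mm. A picture is of the moment at which its call begins: read the wrist's pose just before it. calibration takes no time and is no camera call; for the wrist camera it gives the pose at the moment of the call.
- job.job_done(): hands the job in, once; it reports no verdict.
The state is a dict: "t": time; "joints": joint angles; "qvel": joint speeds; "tau": joint torques, N m; "eef_pos": TCP position; "tcp_rot": TCP orientation; "ft_force": force on the tool from outside, world axes, zero at the start; "moment": the same for the moment, N m; "opening": opening from 0.0 (shut) to 1.0 (fully open).
Only numpy, scipy, OpenCV 4.12 (cv2) and the standard library are available. Lean on these libraries where they do the work, as an engineer would, in place of code of your own. Each camera call takes 0.05 s, during which the arm holds its last target.

TASK

We are about to change the tube in the bench pump: stop it with the wide bar key, then press the round key to park the rollers, letting each key come up again and pressing none of the square keys. Then push the sprung pressure arm back from the rollers by its thumb post, past the last click of its ratchet, and finish still holding it there, so that your push and not the ratchet pawl keeps the arm back while the new tube goes in. Leave the other things on the bench and on the pump standing where they are.

Things in the scene. Friction and masses are not known exactly. Their poses are not given: they have to be found in the camera images.
- pump: Bench pump, fixed: white housing 230 mm deep (x) by 370 mm wide (y), origin at the centre of its underside, x to its back (away from the robot at yaw 0), y left, z up. Its metal deck, 85 mm up, carries rotor, pressure arm and pawl. On the left (y 78 to 182 mm) a black key panel, rising to the back at 9 degrees, with five keys of the same grey plastic. Tube holders, 30 mm high, at its front.
- stop_key_top (a point): Centre of the top of the wide bar key (stop), 22 x 66 mm, the single key of the row nearest the robot, standing 10 mm out of the panel. Its top slopes with the panel by 9 degrees.
- stop_key (a joint): Travel of the wide stop key into the panel: 0 up, 0.005 m fully down (4.5 N; it starts to move at 2 N); it counts as pressed beyond 0.003 m and springs back.
- park_key_top (a point): Centre of the top of the round key (park the rollers), 23 mm across, left-hand key of the middle row, standing 10 mm out of the panel, 48 mm behind the stop key's row. The square keys round it are 46 to 48 mm away, centre to centre.
- park_key (a joint): Travel of the round park key, as for the stop key.
- start_key (a joint): Travel of the square key (22 mm) to the right of the round one, middle row: not to be pressed.
- faster_key (a joint): Travel of the left square key of the rear row: not to be pressed.
- slower_key (a joint): Travel of the right square key of the rear row: not to be pressed.
- thumb_post (a point): Mid-height of the upright black thumb post on the free end of the pressure arm: 18 mm across, 38 mm tall, foot 18 mm and top 56 mm above the pump's deck, 155 mm from the arm's pivot. The deck in front of it (robot's side) is free for 60 mm; the ratchet teeth and pawl beside it stay below 22 mm above the deck. It travels 45 mm to the last click, 62 mm to the stop.
- swing_pivot (a point): Pivot axis (vertical) of the pressure arm, at the top of its bar, 18 mm above the deck. Its axes are those of the pump.
- pressure_arm (a joint): Angle of the pressure arm about its upright pivot: 0 as the spring holds it to the rollers, growing as the post is pushed back (along the pump's +x at 0; clockwise from above), end stop 0.40 rad. The spring resists with 5 N at the post at 0, 9 N at 0.40. Its teeth click past the pawl at about 0.11, 0.20 and 0.29 rad (1 to 2 N more); let go, it falls back 0.01 rad on to the last tooth passed.
- pawl (a joint): Angle of the sprung ratchet pawl: 0 dropped in, rising to about 0.15 rad while a tooth lifts it, then snapping back to 0: the click.
- vial: Bystander: capped glass vial, 22 mm across, 44 mm high, standing on the front of the pump's deck between head and key panel; origin at the centre of its foot.
- spare_roller: Bystander: spare white roller, 20 mm across, 28 mm high, standing on the deck's back right corner; origin at the centre of its foot.
- tip_box: Bystander: pipette tip box, 85 x 122 x 64 mm, left of the pump; origin at the centre of its underside.
- beaker: Bystander: glass beaker, 72 mm across, 95 mm high, right of the pump; origin at the centre of its underside.
- tube_rack: Bystander: white tube rack with capped tubes, 75 x 200 x 96 mm, behind the pump; origin at the centre of its underside.
- petri_stack: Bystander: stack of three petri dishes, 90 mm across, 45 mm high, right of the pump, towards its back; origin at the centre of its underside.
- reagent_bottle: Bystander: amber glass bottle, 80 mm across, 160 mm high, to the left; origin at the centre of its underside.
- rotor_top (a point): Top centre of the rotor with its four white rollers: 80 mm across, 43 mm high above the deck, in front of the pressure arm. Not to be handled.

How it is judged (in metres and radians):
On the way, in this order (a step that is already met when the one before it is completed fails the run):
1. the wide stop key is pressed, with the pressure arm still at the rollers (value of joint stop_key above 0.003 m and value of joint pressure_arm below 0.07 rad), for 0.05 s.
2. the stop key is up again and the round park key is pressed, with the pressure arm still at the rollers (value of joint park_key above 0.003 m and value of joint stop_key below 0.0015 m and value of joint pressure_arm below 0.07 rad), for 0.05 s.
3. both keys are up, the fingers have pushed the pressure arm past the last ratchet click and the pawl has dropped in (value of joint pressure_arm above 0.285 rad and value of joint pawl below 0.06 rad and value of joint each of stop_key, park_key below 0.0015 m and contact force between the fingers and pressure_arm above 2 N), for 0.2 s.
At the end, for the whole second after the job is handed in: The pressure arm stands beyond the last click (more than 0.285 rad), the pawl has dropped in behind the last tooth (below 0.06 rad) and carries less than 0.5 N, the fingers press on the arm with more than 2 N and so hold it back, and both keys are up (below 1.5 mm) (all of step 3 and contact force between pawl and pressure_arm below 0.5 N); the arm keeps its last pose, push and grip.
It fails at once if a square key is pressed (value of joint any of start_key, faster_key, slower_key above 0.003 m).
It fails at once if two keys are down at once (value of joint each of stop_key, park_key above 0.003 m).
It fails at once if a bystander is shifted by more than 25 mm (distance of any of vial, spare_roller, tip_box, beaker, tube_rack, petri_stack, reagent_bottle from where it was at the start of the episode above 0.025 m).
It fails at once if a bystander is knocked over (angle between any of vial, spare_roller, beaker, petri_stack, reagent_bottle's own z axis and vertical above 0.5 rad).
It also fails if it takes over 42 s, if anything falls off the work surface, if the arm or the gripper's body presses on something with over 40 N, if the wrist force passes 120 N, or if a joint passes its speed limit or range.

## Working session

There is one attempt and no reset: what is moved stays moved. The work goes in short steps, Python scripts to look and compute and a shell command to move; the robot and the scene stay as the last step left them, time stands still between calls to the robot, and variables do not carry over. Pictures are saved under pics/ and viewed, and the job is handed in when it is done.

```bash
ls; mkdir -p pics
python3 - <<'E'
from cell import env,vision,job
import cv2,numpy as np
s=env.state(); print({k:np.round(v,3).tolist() for k,v in s.items()})
for n in("scene","top"):
    p,d=vision.read_camera(n); cv2.imwrite(f"pics/{n}0.png",p); np.save(f"{n}0.npy",d)
    c=vision.calibration(n); print(n,c["vertical_fov"],c["cx"],c["cy"],np.round(c["pose"],3).tolist())
E
```

```text
pics
{'t': 0.0, 'joints': [1.208, 0.492, 1.559, -0.0, 1.092, -0.106], 'qvel': [0.002, 0.001, -0.002, 0.0, 0.001, 0.001], 'tau': [0.001, -61.266, -25.818, 0.069, 0.048, -0.0], 'eef_pos': [158.653, 604.28, 214.083], 'tcp_rot': [-1.571, 0.001, 1.314], 'ft_force': [-0.244, 0.744, -0.508], 'moment': [-0.04, 0.021, -0.052], 'opening': 1.0}
scene 44.59225931332332 281.42416076140444 212.21458856112346 [[-0.674, 0.614, -0.411, 1168.508], [0.738, 0.55, -0.39, 651.512], [-0.014, -0.567, -0.824, 1276.107], [0.0, 0.0, 0.0, 1.0]]
top 51.26689871955046 281.17474057273006 204.19314223996716 [[-0.019, -0.979, 0.201, 339.339], [-1.0, 0.02, 0.002, 107.321], [-0.005, -0.201, -0.98, 1371.922], [0.0, 0.0, 0.0, 1.0]]
```

View pics/scene0.png

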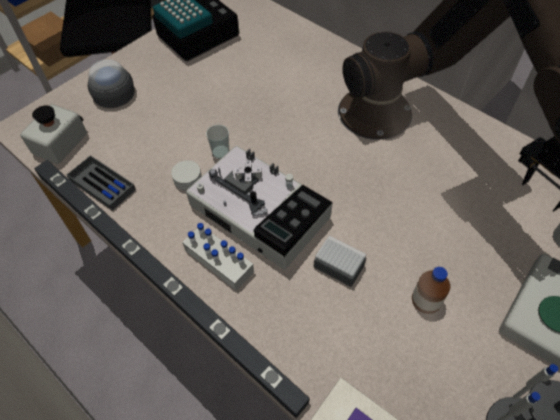

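View pics/top0.png

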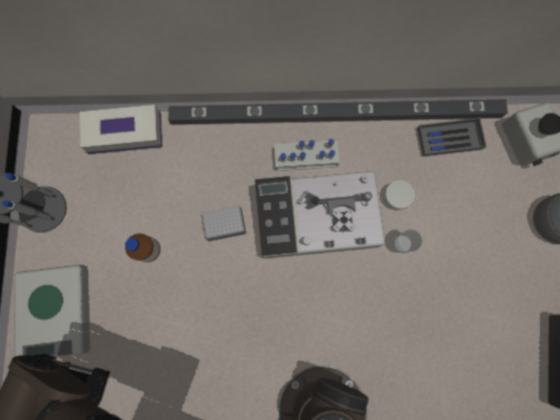

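The scene view shows the pump near (260,205). The top view shows it at about (255–383, 173–255), with the key panel on its left at about (275,215). I'll zoom in.

```bash
python3 - <<'E'
import cv2,numpy as np
t=cv2.imread("pics/top0.png"); c=t[165:265,245:395]; cv2.imwrite("pics/topz.png",cv2.resize(c,None,fx=5.3,fy=5.3,interpolation=cv2.INTER_CUBIC))
t=cv2.imread("pics/scene0.png"); c=t[140:270,180:340]; cv2.imwrite("pics/scz.png",cv2.resize(c,None,fx=4.6,fy=4.6,interpolation=cv2.INTER_CUBIC))
E
cat > h.py <<'E'
import numpy as np
from cell import vision
def world(c,d,u,v,z=None):
    f=210/np.tan(np.radians(c["vertical_fov"]/2))
    P=np.array(c["pose"]); r=np.array([(u-c["cx"])/f,(v-c["cy"])/f,1.])
    if z is None: 
        return (P@np.append(r*d[int(round(v)),int(round(u))],1))[:3]
    w=P[:3,:3]@r; o=P[:3,3]; return o+w*(z-o[2])/w[2]
def proj(c,p):
    f=210/np.tan(np.radians(c["vertical_fov"]/2))
    P=np.array(c["pose"]); q=P[:3,:3].T@(np.asarray(p)-P[:3,3]); return f*q[:2]/q[2]+[c["cx"],c["cy"]]
E
```

```text
(no output)
```

View pics/topz.png

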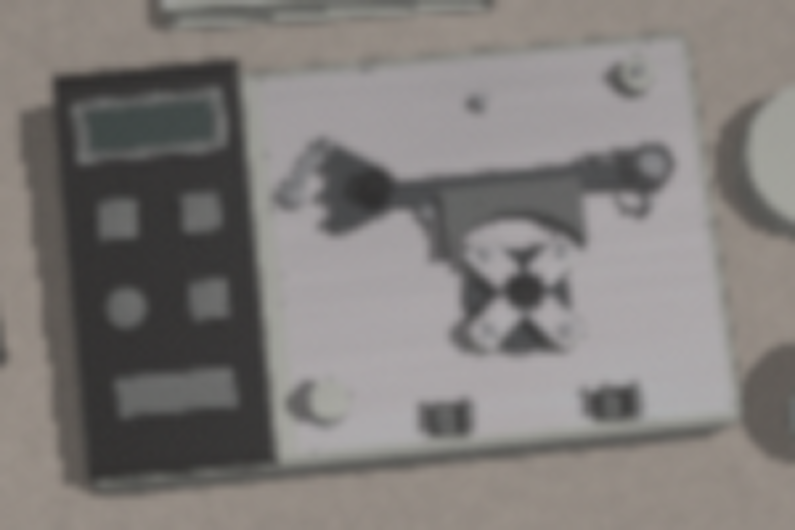

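View pics/scz.png

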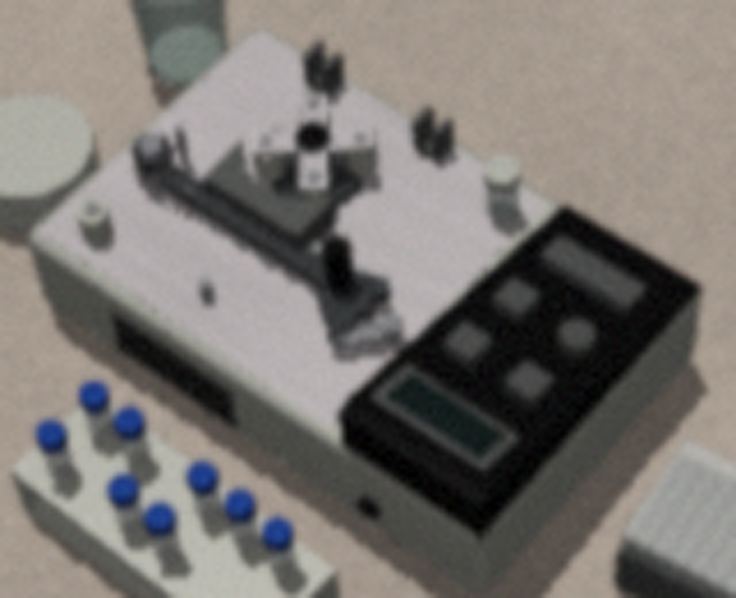

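The crops show these positions in the top image:
- **Stop key:** about (278.2,239.2)
- **Round key:** about (268.8,222.9)
- **Thumb post top:** about (315.2,199.5)
- **Rotor:** about (344,220)
- **Pivot:** about (368,196)

Next I'll work out their positions.

Run:
```python
from h import *
c=vision.calibration("top"); d=np.load("top0.npy")
def P(x,y): return 245+(x+.5)/5.3-.5,165+(y+.5)/5.3-.5
pts=dict(stop=(176,393),park=(126,307),start=(209,299),faster=(118,218),slower=(202,213),post=(372,186),pivot=(653,165),rotor=(524,293),deck=(640,300),vial=(322,400),roller=(632,75),c_fl=(92,475),c_fr=(735,420),c_br=(683,38),deckFL=(275,462),panBL=(55,77),panFL=(92,475))
for k,(x,y) in pts.items():
    u,v=P(x,y); print(k,np.round([u,v],1),np.round(world(c,d,u,v),1))
c2=vision.calibration("scene"); d2=np.load("scene0.npy")
def Q(x,y): return 180+(x+.5)/4.6-.5,140+(y+.5)/4.6-.5
for k,(x,y) in dict(stop=(592,272),park=(576,335),start=(515,297),faster=(528,382),slower=(467,340),post=(337,248),postmid=(338,265),pivot=(152,145),rotor=(312,137),vial=(503,168)).items():
    u,v=Q(x,y); print(k,np.round([u,v],1),np.round(world(c2,d2,u,v),1))
```

```text
stop [277.8 238.7] [497.1 121.  106.5]
park [268.4 222.5] [545.1 147.8 108. ]
start [284. 221.] [548.2 101.9 110.7]
faster [266.9 205.7] [591.9 151.  124.6]
slower [282.7 204.8] [594.5 104.8 120.8]
post [314.8 199.7] [603.   12.5 143.1]
pivot [367.8 195.7] [ 616.  -144.3  123. ]
rotor [343.5 219.9] [545.4 -69.3 126.4]
deck [365.3 221.2] [ 547.1 -140.3   84.1]
vial [305.3 240.1] [489.1  42.3 127.4]
roller [363.8 178.7] [ 670.4 -137.8  111.8]
c_fl [262.  254.2] [454.6 168.3  90.6]
c_fr [383.3 243.8] [ 479.4 -190.7   77.1]
c_br [373.5 171.8] [ 698.4 -173.3   86.4]
deckFL [296.5 251.8] [460.3  67.1  84.8]
panBL [255.  179.1] [704.7 192.4   4.3]
panFL [262.  254.2] [454.6 168.3  90.6]
stop [308.3 198.7] [499.4 121.4 103.9]
park [304.8 212.4] [545.4 148.  111.2]
start [291.6 204.2] [550.8 103.8 114.8]
faster [294.4 222.7] [595.1 153.6 121.9]
slower [281.1 213.5] [596.8 106.7 121.6]
post [252.9 193.5] [608.4  11.8 139.6]
postmid [253.1 197.2] [611.7  14.9 128.5]
pivot [212.7 171.1] [ 616.1 -146.6  114.8]
rotor [247.4 169.4] [549.  -69.3 124.5]
vial [289.  176.1] [489.2  38.8 127.7]
```

```bash
cat >> h.py <<'E'
from cell import env
from scipy.spatial.transform import Rotation as Ro
def rel(target):
    s=env.state(); R=Ro.from_euler("xyz",s["tcp_rot"]).as_matrix()
    return np.round(R.T@(np.asarray(target)-s["eef_pos"]),1)
E
python3 - <<'E'
from h import *
print(rel([498,121,200]))
E
```

```text
[-381.2   14.5 -451. ]
```

```bash
python3 -m crank '[[-38,0,-45,0,0,0],[-76,0,-90,0,0,0],[-114,0,-135,0,0,0],[-152,0,-180,0,0,0],[-190,0,-225,0,0,0]]' 0; python3 -c "
from h import *
print(rel([498,121,200]))"
```

```text
t: 0.6
eef_pos: [303.0, 398.2, 214.1]
tcp_rot: [-1.571, 0.001, 1.314]
ft_force: [1.3, 0.9, 0.2]
opening: 0.636
[-218.6   14.4 -258.9]
```

```bash
python3 -m crank '[[-40,0,-47,0,0,0],[-80,0,-95,0,0,0],[-120,2,-142,0,0,0],[-160,5,-190,0,0,0],[-200,8,-237,0,0,0]]' 0; python3 -c "
from h import *
print(rel([498,121,180]))"
```

```text
t: 1.1
eef_pos: [446.6, 193.4, 209.0]
tcp_rot: [-1.571, 0.001, 1.314]
ft_force: [-0.3, 1.5, -0.2]
opening: 0.213
[-57.  29. -68.]
```

```bash
python3 -m crank '[[-30,10,-36,0,0,0],[-57,29,-68,0,0,0],[-57,29,-68,0,0,0],[-57,29,-68,0,0,0]]' 0; python3 -c "
from h import *
import cv2
print(rel([498,121,125]))
s=env.state(); print(s['joints'],s['eef_pos'],s['ft_force'])
c=vision.calibration('wrist'); p,d=vision.read_camera('wrist'); np.save('w1.npy',d); cv2.imwrite('pics/w1.png',p)
import pickle; pickle.dump(c,open('w1.pkl','wb'))
for n in ('scene','top'):
    p,d=vision.read_camera(n); cv2.imwrite(f'pics/{n}1.png',p[140:270,180:340].repeat(4,0).repeat(4,1) if n=='scene' else p[165:265,245:395].repeat(5,0).repeat(5,1))
"
```

```text
t: 1.5
eef_pos: [497.8, 120.4, 179.5]
tcp_rot: [-1.569, 0.002, 1.312]
ft_force: [-0.7, 0.7, 0.4]
opening: 0.002
[ 0.7 54.5 -0.1]
[ 1.08696417e-01  3.75721303e-01  1.87258993e+00 -1.08053624e-03
  8.95443197e-01 -1.20293879e+00] [497.81908821 120.38585867 179.48186148] [-0.71243284  0.65949195  0.43106703]
```

View pics/w1.png

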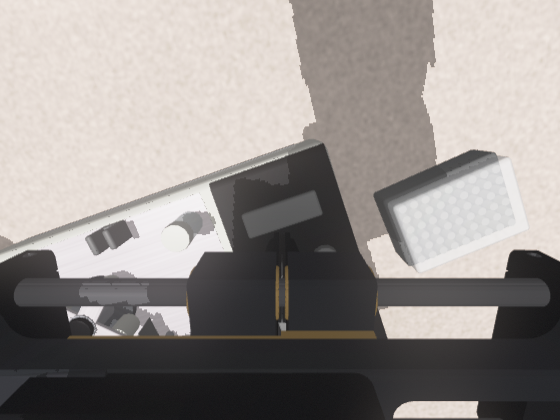

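View pics/scene1.png

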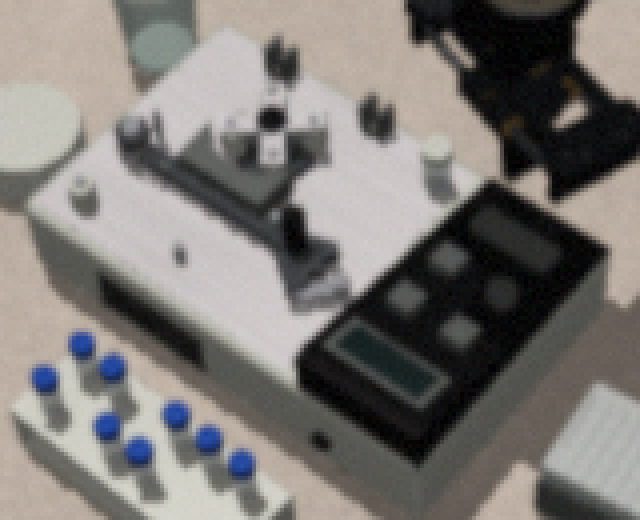

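The wrist view shows the stop bar key at (282,214), the vial at (178,237) and the round key's edge at (325,248) next to the finger. I'll check this against the top-camera estimate.

Run:
```python
from h import *
import pickle
c=pickle.load(open('w1.pkl','rb')); d=np.load('w1.npy')
for u,v in[(282,214),(275,206),(262,222),(302,206),(178,237)]: print(u,v,np.round(world(c,d,u,v),1))
print(proj(c,[497.8,120.4,179.5]))
```

```text
282 214 [496.1 120.8 108.2]
275 206 [488.2 116.9 107.1]
262 222 [498.6 102.8 108.1]
302 206 [493.6 138.6 108.5]
178 237 [487.2  40.1 130.3]
[281.98316454 249.78128445]
```

The cameras agree on (497,121) to within about 2 mm. Going down.

```bash
python3 -m crank '[[0.5,35,0,0,0,0],[0.5,58,0,0,0,0],[0.5,66,0,0,0,0],[0.5,66,0,0,0,0]]' 0; python3 -m crank '[[0,2,0,0,0,0],[0,2,0,0,0,0]]'
```

```text
t: 2.05
eef_pos: [497.1, 123.1, 114.3]
tcp_rot: [-1.57, 0.001, 1.317]
ft_force: [-0.1, -0.4, -0.1]
opening: 0.005
t: 2.25
eef_pos: [497.4, 123.5, 113.2]
tcp_rot: [-1.571, 0.001, 1.318]
ft_force: [-1.1, 0.4, -0.0]
opening: 0.005
```

```bash
python3 -m crank '[[0,2,0,0,0,0],[0,2,0,0,0,0]]'; python3 -m crank '[[0,2,0,0,0,0],[0,2,0,0,0,0]]'
```

```text
t: 2.45
eef_pos: [497.6, 123.6, 111.6]
tcp_rot: [-1.572, 0.0, 1.318]
ft_force: [0.4, 0.6, -0.4]
opening: 0.003
t: 2.65
eef_pos: [497.6, 123.5, 109.6]
tcp_rot: [-1.572, 0.0, 1.317]
ft_force: [-0.4, -0.4, 0.2]
opening: 0.005
```

```bash
python3 -m crank '[[0,2,0,0,0,0],[0,2,0,0,0,0]]'; python3 -m crank '[[0,2,0,0,0,0],[0,2,0,0,0,0]]'
```

```text
t: 2.85
eef_pos: [497.8, 123.5, 107.5]
tcp_rot: [-1.573, 0.0, 1.317]
ft_force: [0.3, 0.5, 3.1]
opening: 0.004
t: 3.05
eef_pos: [498.1, 123.5, 105.5]
tcp_rot: [-1.573, -0.0, 1.317]
ft_force: [2.0, 0.2, 4.0]
opening: 0.006
```

```bash
python3 -m crank '[[0,1.5,0,0,0,0],[0,1.5,0,0,0,0]]'; python3 -m crank '[[0,0,0,0,0,0]]'
```

```text
t: 3.25
eef_pos: [498.4, 123.5, 104.0]
tcp_rot: [-1.574, -0.0, 1.317]
ft_force: [0.8, 0.3, 4.7]
opening: 0.005
t: 3.35
eef_pos: [498.4, 123.6, 104.1]
tcp_rot: [-1.574, -0.0, 1.317]
ft_force: [0.2, 0.6, 3.8]
opening: 0.001
```

```bash
python3 -m crank '[[0,2,0,0,0,0],[0,2,0,0,0,0]]'; python3 -m crank '[[0,1,0,0,0,0],[0,1,0,0,0,0]]'
```

```text
t: 3.55
eef_pos: [498.6, 123.6, 103.2]
tcp_rot: [-1.575, -0.001, 1.317]
ft_force: [-3.1, 0.0, 19.4]
opening: 0.005
t: 3.75
eef_pos: [498.6, 123.6, 103.2]
tcp_rot: [-1.576, -0.001, 1.317]
ft_force: [-3.7, -0.2, 19.0]
opening: 0.003
```

The stop key is fully down at 19 N. Lifting off and moving to the round key.

```bash
python3 -m crank '[[0,-15,0,0,0,0],[0,-32,0,0,0,0],[0,-32,0,0,0,0]]'; python3 -c "
from h import *
print(rel([545.3,148,135]))"
```

```text
t: 4.05
eef_pos: [498.8, 123.6, 136.4]
tcp_rot: [-1.577, -0.001, 1.318]
ft_force: [0.3, -0.6, -0.1]
opening: 0.004
[ 35.2   1.7 -38.9]
```

```bash
python3 -m crank '[[35,0,-39,0,0,0],[35,0,-39,0,0,0],[35,0,-39,0,0,0]]';  python3 -c "
from h import *
print(rel([545.3,148,120]))
import cv2
c=vision.calibration('wrist'); p,d=vision.read_camera('wrist');cv2.imwrite('pics/w2.png',p)
print(proj(c,[545.3,148,112]))
p,d=vision.read_camera('scene'); cv2.imwrite('pics/s2.png',cv2.resize(p[140:270,180:340],None,fx=4,fy=4))
"
```

```text
t: 4.35
eef_pos: [545.1, 148.0, 135.3]
tcp_rot: [-1.576, -0.001, 1.318]
ft_force: [-0.1, -0.4, 0.3]
opening: 0.006
[ 0.  15.3 -0.1]
[281.93012495 236.24654667]
```

View pics/w2.png

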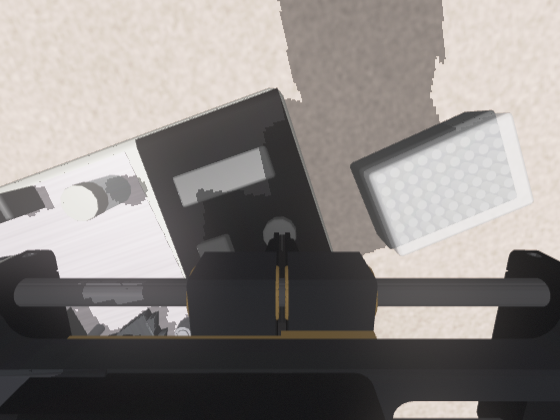

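View pics/s2.png

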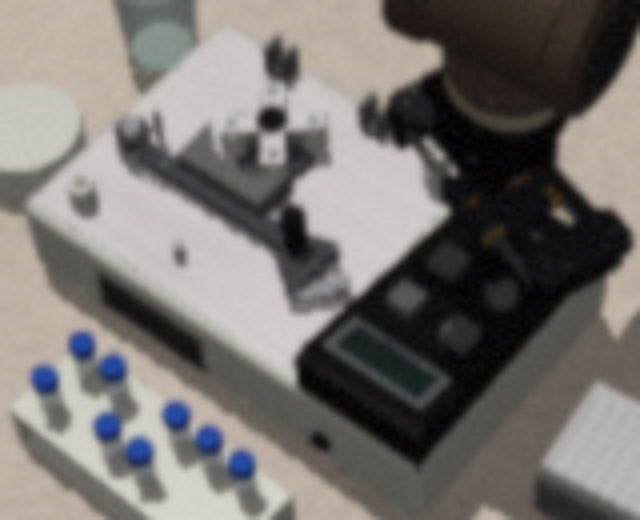

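The wrist view shows the round key centred at about (280,234), where I predicted (282,236), with the finger tip right over it. Pressing it.

```bash
python3 -m crank '[[0,10,0,0,0,0],[0,17,0,0,0,0],[0,17,0,0,0,0]]'; python3 -m crank '[[0,2,0,0,0,0],[0,2,0,0,0,0]]';python3 -m crank '[[0,2,0,0,0,0],[0,2,0,0,0,0]]'
```

```text
t: 4.75
eef_pos: [543.4, 147.2, 117.3]
tcp_rot: [-1.573, 0.0, 1.317]
ft_force: [0.2, -0.5, 0.4]
opening: 0.004
t: 4.95
eef_pos: [543.6, 147.1, 115.3]
tcp_rot: [-1.574, 0.0, 1.317]
ft_force: [0.4, 0.3, 2.8]
opening: 0.003
t: 5.15
eef_pos: [543.9, 147.2, 113.5]
tcp_rot: [-1.574, -0.0, 1.317]
ft_force: [0.7, 0.2, 3.0]
opening: 0.005
```

```bash
python3 -m crank '[[0,2,0,0,0,0],[0,2,0,0,0,0]]'; python3 -m crank '[[0,2,0,0,0,0],[0,2,0,0,0,0]]'
```

```text
t: 5.35
eef_pos: [544.1, 147.2, 111.6]
tcp_rot: [-1.575, -0.0, 1.317]
ft_force: [0.8, 0.1, 3.6]
opening: 0.002
t: 5.55
eef_pos: [544.4, 147.2, 110.9]
tcp_rot: [-1.576, -0.001, 1.317]
ft_force: [-3.7, -0.9, 17.6]
opening: 0.003
```

The round key is down at 17 N. Lifting off and moving to a point in front of the thumb post.

```bash
python3 -m crank '[[0,-20,0,0,0,0],[0,-52,0,0,0,0],[0,-52,0,0,0,0]]'; python3 -c "
from h import *
print(rel([568,9,163]))"
```

```text
t: 5.85
eef_pos: [545.1, 147.5, 165.8]
tcp_rot: [-1.58, -0.003, 1.318]
ft_force: [0.1, -0.4, 0.2]
opening: 0.005
[-128.4    3.   -56.8]
```

```bash
python3 -m crank '[[-45,0,-20,0,0,0],[-90,0,-40,0,0,0],[-128,2,-57,0,0,0],[-128,2,-57,0,0,0],[-128,2,-57,0,0,0]]';  python3 -c "
from h import *
print(rel([568,9,115]))
import cv2
c=vision.calibration('wrist'); p,d=vision.read_camera('wrist');cv2.imwrite('pics/w3.png',p)
p,d=vision.read_camera('scene'); cv2.imwrite('pics/s3.png',cv2.resize(p[140:270,180:340],None,fx=4,fy=4))
p,d=vision.read_camera('top'); cv2.imwrite('pics/t3.png',cv2.resize(p[165:265,245:395],None,fx=4,fy=4))
"
```

```text
t: 6.35
eef_pos: [567.8, 8.7, 163.1]
tcp_rot: [-1.578, -0.003, 1.315]
ft_force: [0.4, 0.4, 0.7]
opening: 0.007
[ 0.2 48.1  0.2]
```

View pics/s3.png

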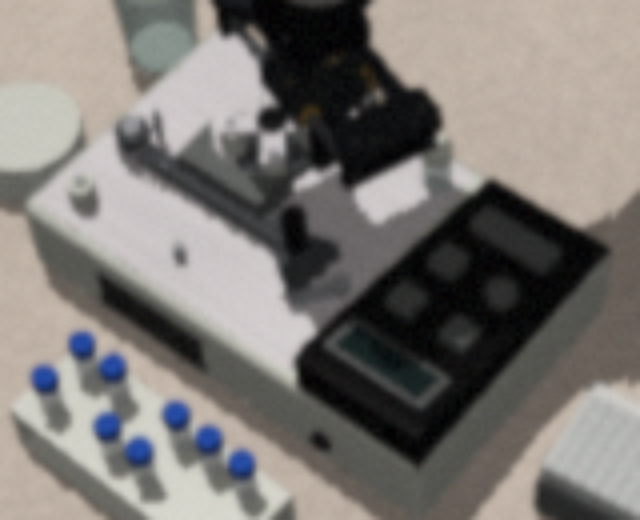

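View pics/w3.png

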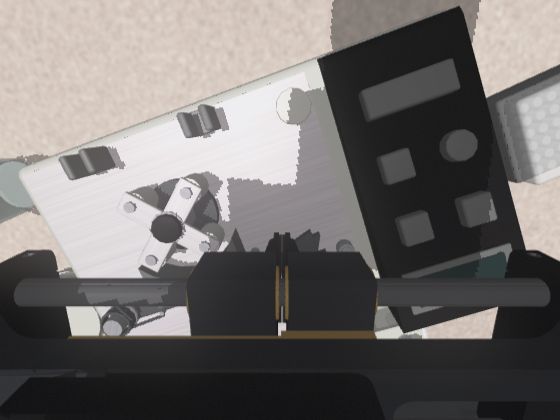

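View pics/t3.png

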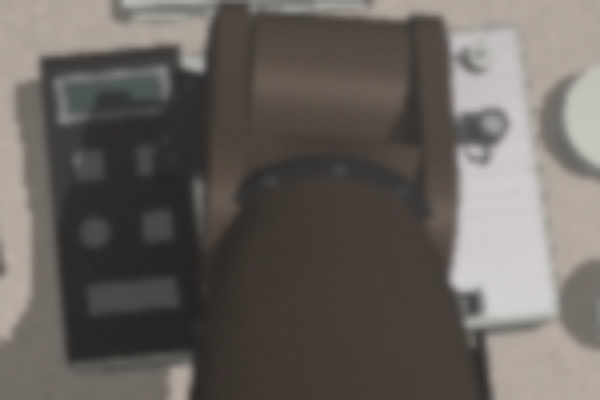

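In the scene crop the fingers are over the free deck in front of the post, which stands at about (293,225). In the wrist view all the keys are up, and the vial is untouched at (293,106). Lowering the tip to z≈115.

```bash
python3 -m crank '[[0,20,0,0,0,0],[0,40,0,0,0,0],[0,48,0,0,0,0],[0,48,0,0,0,0]]'; python3 -c "
from h import *
print(rel([585,10.5,115]),rel([600,11,115]))"
```

```text
t: 6.9
eef_pos: [567.8, 11.3, 114.9]
tcp_rot: [-1.577, -0.002, 1.32]
ft_force: [-0.5, 0.1, -0.5]
opening: 0.005
[  3.5  -0.  -16.9] [  7.7   0.1 -31.3]
```

```bash
python3 -m crank '[[1.5,0,-8,0,0,0],[3,0,-14,0,0,0],[3,0,-14,0,0,0]]'; python3 -m crank '[[1,0,-4,0,0,0],[1,0,-4,0,0,0]]'; python3 -m crank '[[1,0,-4,0,0,0],[1,0,-4,0,0,0]]'
```

```text
t: 7.2
eef_pos: [583.4, 10.8, 115.7]
tcp_rot: [-1.579, -0.003, 1.32]
ft_force: [-0.1, -0.6, -0.4]
opening: 0.004
t: 7.4
eef_pos: [587.0, 11.0, 115.6]
tcp_rot: [-1.577, -0.003, 1.32]
ft_force: [-5.6, 1.7, 2.5]
opening: 0.005
t: 7.6
eef_pos: [590.5, 11.4, 115.6]
tcp_rot: [-1.575, -0.003, 1.32]
ft_force: [-5.8, 2.7, 2.2]
opening: -0.0
```

Contact came at x≈585.5 with about 6 N, which matches the spring. I'll push along the arc.

```bash
python3 -c "
from h import *
print(rel([602,11.2,115.5]),rel([612,10.8,115.5]))"
```

```text
[  2.6   0.2 -11.2] [  4.7   0.2 -21. ]
```

```bash
python3 -m crank '[[1,0,-4,0,0,0],[2,0,-8,0,0,0],[3,0,-12,0,0,0],[4,0,-17,0,0,0],[5,0,-21,0,0,0]]'; python3 -c "
from h import *
print(rel([625,9,115.5]),rel([632,7.5,115.5]))"
```

```text
t: 8.1
eef_pos: [610.9, 11.9, 115.6]
tcp_rot: [-1.572, -0.003, 1.32]
ft_force: [-7.5, 5.5, 2.7]
opening: 0.005
[  0.7   0.1 -14.3] [  0.9   0.1 -21.5]
```

```bash
python3 -m crank '[[0,0,-5,0,0,0],[0,0,-10,0,0,0],[0.5,0,-14,0,0,0],[0.5,0,-18,0,0,0],[0.5,0,-21,0,0,0]]'; python3 -c "
from h import *
print(rel([638.5,6,115.5]))"
```

```text
t: 8.6
eef_pos: [630.2, 8.7, 115.5]
tcp_rot: [-1.568, -0.004, 1.32]
ft_force: [-6.6, 8.4, 1.7]
opening: 0.003
[-0.6 -0.  -8.7]
```

```bash
python3 -m crank '[[1,0,-3,0,0,0],[2,0,-6,0,0,0],[2,0,-8.5,0,0,0],[2,0,-8.5,0,0,0],[2,0,-8.5,0,0,0]]'; python3 -c "
from h import *
import cv2
print(rel([638.5,6,115.5]))
c=vision.calibration('wrist'); p,d=vision.read_camera('wrist');cv2.imwrite('pics/w4.png',p)
p,d=vision.read_camera('scene'); cv2.imwrite('pics/s4.png',cv2.resize(p[140:270,180:340],None,fx=4.5,fy=4.5,interpolation=cv2.INTER_CUBIC))
s=env.state();print(s['eef_pos'],s['ft_force'])
"
```

```text
t: 9.1
eef_pos: [637.5, 8.5, 115.3]
tcp_rot: [-1.565, -0.004, 1.32]
ft_force: [-8.8, 1.0, 1.7]
opening: 0.004
[-2.2 -0.2 -1.6]
[637.47844394   8.49897981 115.31591951] [-8.4686621   0.18282959  1.78591572]
```

View pics/s4.png

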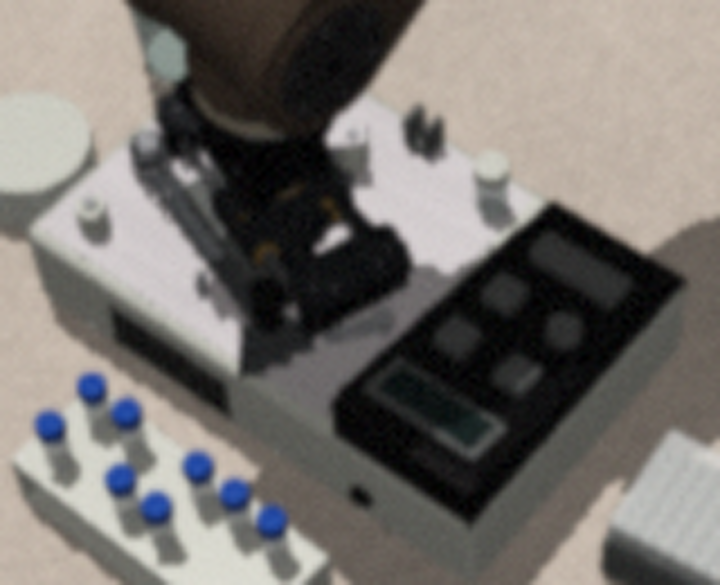

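View pics/w4.png

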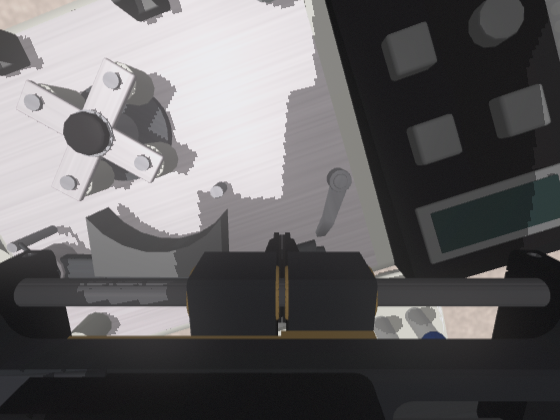

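The wrist view shows the arm swung back from the rotor, with the pawl at about (330,205) meeting the tooth block near (312,245). In the scene crop the post is at about (267,285). I'll estimate the arm angle from that.

Run:
```python
from h import *
import cv2,pickle
c=vision.calibration("scene")
p0=world(c,None,180+337/4.6,140+240/4.6,141)
piv=[616,-145.5,103]
for yy in (275,282):
    p=world(c,None,180+267/4.5,140+yy/4.5,141); print(p0,p,np.degrees(0))
    a0=np.arctan2(*(p0-piv)[[1,0]]);a=np.arctan2(*(p-piv)[[1,0]]);print(a0,a,a0-a)
for th in (.28,.32,.34,.36,.4):
    a=np.pi/2+.0785-th; q=np.array([616,-145.5,141])+155*np.array([np.cos(a),np.sin(a),0]); 
    print(th,q,(proj(c,q)-[180,140])*4.5)
s=env.state()
# finger edge distance from post: TCP along tool -z
R=Ro.from_euler("xyz",s["tcp_rot"]).as_matrix(); n=-R[:,2]; 
for th in (.30,.32,.34,.36,.38):
    a=np.pi/2+.0785-th; q=np.array([616,-145.5,115])+155*np.array([np.cos(a),np.sin(a),0]); print(th,n@(q-s["eef_pos"]))
```

```text
[605.01921782  10.10479272 141.        ] [652.30866149   2.93777363 141.        ] 0.0
1.641247940326962 1.3309014672894015 0.31034647303756047
[605.01921782  10.10479272 141.        ] [656.0081662    6.64534664 141.        ] 0.0
1.641247940326962 1.3136575396373498 0.3275904006896122
0.28 [647.02157702   6.36395806 141.        ] [277.13530712 272.78943311]
0.32 [653.06970164   5.00195089 141.        ] [268.5139915  277.59820041]
0.34 [656.0721263    4.23050689 141.        ] [264.114361   279.90521751]
0.36 [659.05852264   3.39917269 141.        ] [259.6579698  282.14571122]
0.4 [664.97845919   1.55818758 141.        ] [250.58279299 286.42247648]
0.3 12.873848940275145
0.32 15.973181525484327
0.34 19.07306870187848
0.36 22.172270555918377
0.38 25.269547448184706
```

```bash
python3 -m crank '[[0,0,-1,0,0,0],[0,0,-2,0,0,0],[0,0,-2,0,0,0],[0,0,-2,0,0,0]]'; python3 -m crank '[[0,0,0,0,0,0],[0,0,0,0,0,0],[0,0,0,0,0,0]]'; python3 -m crank '[[0,0,0,0,0,0],[0,0,0,0,0,0],[0,0,0,0,0,0]]'
```

```text
t: 9.6
eef_pos: [638.1, 8.3, 115.3]
tcp_rot: [-1.561, -0.003, 1.32]
ft_force: [-7.0, 2.5, 2.8]
opening: 0.007
t: 9.9
eef_pos: [636.8, 8.6, 115.3]
tcp_rot: [-1.558, -0.003, 1.32]
ft_force: [-8.2, 2.1, 2.8]
opening: 0.005
t: 10.2
eef_pos: [635.5, 8.8, 115.4]
tcp_rot: [-1.555, -0.003, 1.32]
ft_force: [-8.2, 2.2, 2.5]
opening: 0.007
```

Each zero-shift call takes the sagged pose as its new target, so the tool creeps back about 1.3 mm per call. I'll push forward to restore the margin and then hold that target.

```bash
python3 -m crank '[[0,0,-2,0,0,0],[0,0,-4,0,0,0],[0,0,-6,0,0,0],[0,0,-6,0,0,0],[0,0,-6,0,0,0]]'
python3 - <<'E'
from h import *
import cv2
for i in range(6):
    p,d=vision.read_camera('scene'); s=env.state(); print(s['t'],np.round(s['eef_pos'],1),np.round(s['ft_force'],1),np.round(s['tcp_rot'],3))
cv2.imwrite('pics/s5.png',cv2.resize(p[140:270,180:340],None,fx=4.5,fy=4.5,interpolation=cv2.INTER_CUBIC))
R=Ro.from_euler("xyz",s["tcp_rot"]).as_matrix(); n=-R[:,2]
for th in (.30,.32,.34,.36,.38):
    a=np.pi/2+.0785-th; q=np.array([616,-145.5,120])+155*np.array([np.cos(a),np.sin(a),0]); print(th,n@(q-s["eef_pos"]))
p,d=vision.read_camera('wrist');cv2.imwrite('pics/w5.png',p)
E
```

```text
t: 10.7
eef_pos: [640.2, 7.8, 115.4]
tcp_rot: [-1.553, -0.002, 1.321]
ft_force: [-7.7, 3.4, 3.9]
opening: 0.002
10.75 [640.1   7.8 115.4] [-7.4  3.3  4.3] [-1.553 -0.002  1.321]
10.8 [640.1   7.8 115.4] [-8.   2.8  4.5] [-1.553 -0.002  1.32 ]
10.85 [640.1   7.8 115.4] [-7.8  2.7  3.9] [-1.553 -0.002  1.32 ]
10.9 [640.1   7.8 115.4] [-7.6  2.8  3.9] [-1.553 -0.002  1.32 ]
10.95 [640.1   7.8 115.4] [-7.5  3.4  3.4] [-1.552 -0.002  1.32 ]
11.0 [640.1   7.8 115.4] [-8.3  3.1  4.1] [-1.553 -0.002  1.32 ]
0.3 10.097261775739124
0.32 13.196143886237815
0.34 16.29557279131131
0.36 19.394308760722804
0.38 22.491112341400612
```

View pics/w5.png

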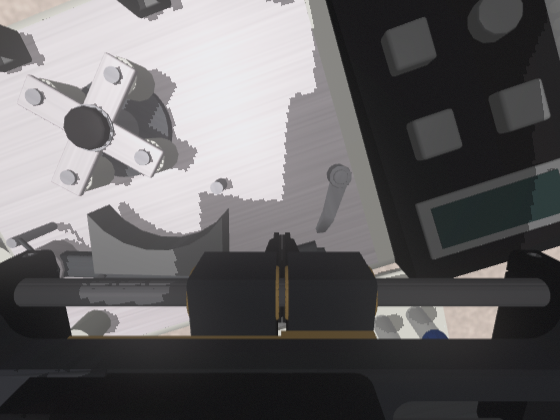

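View pics/s5.png

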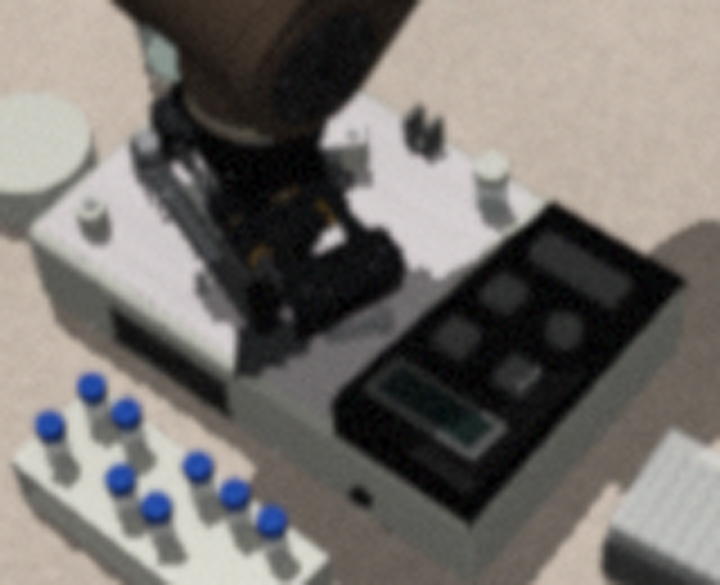

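The pose is steady at 640.1/7.8/115.4. The force is about 8.3 N along the push, which is what the spring alone gives at about 0.35 rad, so neither the pawl nor the end stop is carrying load. The wrist view shows the pawl clear at (330,205), and all the keys and the roller, vial and rack standing. Handing in.

```bash
python3 -c "
from cell import job,env
job.job_done(); s=env.state(); print(s['t'],s['eef_pos'],s['ft_force'])"
```

```text
the job is handed in; nothing more can be done
the job is handed in; nothing more can be done
```

The job is handed in, at about 11 s of the 42 s allowed. It gave no verdict, so these are my own checks.

- **Keys:** With the fingers shut, I pressed the wide stop key and then the round park key. Each went down to its stop (19 N and 18 N) and was released before the next move. I touched no square key, and the wrist pictures showed the round key and the two nearest square ones up. The stop key was out of the last wrist view and looked up in the scene picture.
- **Pressure arm:** I pushed it back by the thumb post and was still holding it when I handed in. Finger position and the scene picture both put it at about 0.35 rad, past the last click at about 0.29. The push was a steady 8 N or so, which is about what the spring alone gives there, so neither the pawl nor the end stop seemed to carry load.
- **Pawl:** I did not measure its angle. I judged that it had dropped in from the arm's position, the steady force and the wrist picture, not from seeing the click.
- **Creep while holding:** During two "hold" moves the tool crept back about 1.3 mm each time. I pushed forward again, and the pose then stayed steady until hand-in.
- **Other items:** The vial, spare roller, tube rack, petri stack and tip box looked undisturbed in the last pictures. The beaker was partly hidden and the bottle was outside the cropped view, but nothing came near them.

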